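Load the photoreactor's sample drawer and purge the chamber

ROBOT

A 7-joint arm with a two-finger parallel gripper is mounted at the origin on the work surface. World frame = base frame: x ahead of the robot, y to its left, z up, the work surface at z = 0. Lengths are in m, angles in degrees, forces in N, time in s.
With the tool pointing down it reaches from about 0.425 to 0.875 m from the base axis. Payload 4.7 kg.
Tool frame: the origin (TCP) lies at the centre of the arm's flange, where the gripper is bolted on; the fingertips stand 173 mm ahead of it and the grasp point (between the pads) lies 155 mm ahead of it (ctrl.grasp_offset is the distance from the TCP to the grasp point, in m); z points along the fingers, y is the direction in which the jaws open and shut (so a half turn about z gives the same grasp; the last joint's range is limited). The gripper opens to 85 mm and grips with 20 to 120 N. Pads are 22 mm wide; open, the fingers measure 114 mm over their backs; the gripper's body (76 mm by 85 mm) begins 54 mm behind the grasp point. The pads swing forward as they close: fully open they stand 13 mm farther back than shut.
Start: joints at [0.808, 18.392, -4.016, 83.108, 1.295, 78.541, -3.26], TCP at [0.65, -0, 0.405] pointing down, gripper open.
Joint ranges: [-163.93, 163.93], [-17.29, 119.83], [-79.2, 71.16], [3.27, 140.29], [-89.18, 269.18], [5.43, 117.66], [-154.24, 154.24]. Speed limits (degrees/s): [147.25, 147.25, 180, 180, 180, 180, 180].

INTERFACE

Orientations are given as a 3x3 rotation matrix whose columns are the frame's x, y, z axes.
In Python, from bench import ctrl, cams gives the robot as it stands. Calls block until the motion is done:
- ctrl.reach(position, orientation): joint-space move of the TCP to a pose.
- ctrl.move_l(position, speed=0.15, attitude=None): straight line of the TCP; attitude=None keeps the orientation; speed is the mean speed in m/s.
- ctrl.set_joints(angles): joint-space move.
- ctrl.gripper_to(opening): finger opening in m; the grip force is fixed at half the most; returns when the fingers have stopped.
- ctrl.dwell(seconds).
- ctrl.solve_ik(position, orientation): joint angles nearest the present ones, or None.
- ctrl.sense(): the state.
- cams.get_image(name): name is "scene" or "side" or "wrist"; returns the picture (420x560x3 uint8, red, green, blue); there is no depth.
- cams.camera_model(name): a dict with "fov_y" (degrees; the focal length in pixels is half the picture's height over the tangent of half this angle, whatever the lens; pixels are square), "cx", "cy" (the principal point, pixels), "k1" (the pictures are not rectified: a ray, as slopes to the right and down, at radius r is drawn at 1 + k1 r^2 times it, then the intrinsics apply), "origin" and "attitude" of the camera in the world; the wrist camera has in their place "T_tool_cam" (4x4, takes a point from camera to tool coordinates, whose origin is the TCP and whose axes are the flange's). Camera axes: x right, y down, z forward; pixel columns grow to the right and rows downward; lengths in m; the calibration is good to about 2 mm. A picture is of the moment at which its call begins: read the wrist's pose just before it. camera_model takes no time and is no camera call.
A pose or a line that the arm cannot do raises ctrl.PlanningError and nothing moves.
- ctrl.finish_job(): hands the job in, once; it reports no verdict.
The state is a dict: "clock": time; "joint_positions": joint angles; "dq": joint speeds; "tau": joint torques, N m; "tcp_pos": TCP position; "tool_rot": TCP orientation; "wrist_force": force on the tool from outside, world axes, zero at the start; "wrist_torque": the same for the moment, N m; "width": finger opening in m.
Only numpy, scipy, OpenCV 4.12 (cv2) and the standard library are available. Lean on these libraries where they do the work, as an engineer would, in place of code of your own. Each camera call takes 0.05 s, during which the arm holds its last target. There are 200 camera calls.

TASK

Lay the blue sample cassette flat in the photoreactor's open drawer and slide the drawer fully shut. Then take the yellow gas cartridge from its stand, press its coupler mouth squarely onto the tilted purge nipple on the reactor's roof until it snaps, and keep pressing so that the red spring collar stays pushed well down; finish while still gripping the cartridge and holding it there against the spring. Leave everything else on the bench where it is.

Things in the scene. Friction and masses are not known exactly. Their poses are not given: they have to be found in the camera images.
- blue_cassette: blue sample cassette, a flat box 70 (x) x 44 (y) x 22 (z) mm, 70 g, lying on the bench; origin at the centre of its underside
- chamber: white photoreactor, fixed, 240 (x, with drawer front) x 180 (y) x 120 (z) mm; origin at the centre of its underside; the drawer comes out of its front, towards its own -x, from an opening 12 to 78 mm up. Above that the fixed front wall stands at x = -105 mm up to the roof at z = 120: keep the gripper's body in front of it
- tray (a point): point on the drawer's floor, on its middle line, where the cassette goes with room for fingers; moves with the drawer; axes as the chamber's. Tray inside: from 55 mm in front of this point (inside of the front panel) to 105 mm behind it, 140 mm wide (y); walls 30 mm above the floor, front panel 51 mm above it, outer face 75 mm in front of the point
- handle (a point): middle of the drawer's handle, a round horizontal bar 90 mm long, 11 mm thick, along the chamber's y, standing 35 mm out from the front panel, 49 mm above the bench; moves with the drawer. Push it towards the chamber's +x to shut the drawer
- drawer (a joint): how far the drawer is open, m: 0 shut, 0.145 wide open; it slides with light friction (about 1 to 2 N) and stays where it is left
- port: purge port: flat round steel disc (68 dia x 8 mm) with a 38 dia boss, fixed on the chamber's roof; origin at the centre of its underside; its nipple leans 25 degrees from vertical towards the port's own -x
- nipple: brass nipple on the port, fixed: origin on its axis at the boss's face, z outwards along its axis, 25 degrees from vertical. A 13 mm dia pin, tapering from z = 24 to its 6 mm wide tip at z = 32 mm; three sprung balls round it at z = 17 mm snap behind the coupler's lip. A red sprung collar, 29 mm dia, surrounds it, its top at z = 14 mm when free
- collar (a joint): how far the red collar is pushed down the nipple's axis, m: 0 free, 0.010 at its stop; the coupler's rim bears on its top. Its spring pushes back 3 N at 0, 9 N at 0.010. The balls first resist the coupler with 7 to 13 N while its rim is at the nipple's z = 18 to 15 mm, then snap behind its lip and draw it on; snapped on but let go, the collar stands at about 0.0035
- cartridge: gas cartridge with push-on coupler, 220 g, cylinder 33 dia x 100 mm, steel below, yellow above, mouth down in its stand, rim 6 mm above the bench. Origin at the centre of the mouth's rim, z along its axis to the closed top. The mouth has a rounded lip, 15 mm bore. Grip the solid yellow part, z = 42 to 92 mm. Seated, its axis lies on the nipple's, z outwards
- stand: white stand of the cartridge, fixed, grey 80 dia foot with a 49 dia cup 20 mm high; origin at the centre of its underside
- orange_cassette: the other sample cassette, same shape and size as the blue one but orange; leave it
- amber_bottle: amber glass bottle, 54 dia x 110 tall, standing; origin at the centre of its underside; leave it
- beaker: open beaker, 72 dia x 85 tall; origin at the centre of its underside; leave it
- tip_box: purple pipette-tip box, 122 x 87 x 66; origin at the centre of its underside; leave it
- drink_flask: teal drink flask, 68 dia x 190 tall; origin at the centre of its underside; leave it
- white_jar: white jar with red cap, 52 dia x 60 tall; origin at the centre of its underside; leave it
- spatula: thin steel lab spatula, 170 long, lying flat on the bench; leave it
There are look-alikes about, which are no part of the job. There is more than one size of the blue_cassette; the one meant has the size given above. Leave any turquoise look-alike of the cartridge alone.

How it is judged (in metres and radians):
On the way, in this order (a step that is already met when the one before it is completed fails the run):
1. the blue cassette lies flat in the drawer, let go (x of blue_cassette in the frame of tray between -0.05 and 0.095 m and y of blue_cassette in the frame of tray between -0.055 and 0.055 m and z of blue_cassette in the frame of tray between -0.006 and 0.008 m and angle between blue_cassette's own z axis and vertical below 0.12 rad and contact force between the fingers and blue_cassette below 0.1 N), for 0.2 s.
2. the drawer is shut with the cassette in it (x of blue_cassette in the frame of tray between -0.05 and 0.095 m and y of blue_cassette in the frame of tray between -0.055 and 0.055 m and z of blue_cassette in the frame of tray between -0.006 and 0.008 m and angle between blue_cassette's own z axis and vertical below 0.12 rad and value of joint drawer below 0.006 m), for 0.2 s.
3. the cartridge's coupler has snapped onto the nipple, square to it, with the drawer shut (x of cartridge in the frame of nipple between -0.004 and 0.004 m and y of cartridge in the frame of nipple between -0.004 and 0.004 m and angle between the z axis of cartridge and the z axis of nipple, either way round below 0.12 rad and value of joint drawer below 0.006 m and z of cartridge in the frame of nipple below 0.0105 m), for 0.2 s.
At the end, for the whole second after the job is handed in: The robot still grips the cartridge (over 2 N), which sits on the nipple within 4 mm and 7 degrees of its axis and holds the red collar at least 5.5 mm of its 10 mm down, at rest; the drawer is shut to within 6 mm, with the blue cassette flat on its floor (all of step 2 and x of cartridge in the frame of nipple between -0.004 and 0.004 m and y of cartridge in the frame of nipple between -0.004 and 0.004 m and angle between the z axis of cartridge and the z axis of nipple, either way round below 0.12 rad and z of cartridge in the frame of nipple below 0.009 m and value of joint collar above 0.0055 m and contact force between the fingers and cartridge above 2 N and linear speed of cartridge below 0.03 m/s); the arm keeps its last pose, push and grip.
It fails at once if something else on the bench was moved (over 25 mm) (distance of any of orange_cassette, amber_bottle, beaker, tip_box, drink_flask, white_jar, spatula from where it was at the start of the episode above 0.025 m).
It also fails if it takes over 72 s, if anything falls off the work surface, if the arm or the gripper's body presses on something with over 40 N, if the wrist force passes 120 N, or if a joint passes its speed limit or range.

## Working session

There is one attempt and no reset: what is moved stays moved. The work goes in short steps, each a Python script; the robot and the scene stay as the last script left them, time stands still between calls to the robot, and variables do not carry over. Pictures are saved under pics/ and viewed, on a budget of 10 in all, crops included, one or two more only if the job needs it, and the job is handed in when it is done.

```bash
ls; mkdir -p pics
cat > h.py <<'E'
import numpy as np, cv2
from bench import ctrl, cams
def cam(name, st=None):
    m=cams.camera_model(name)
    f=210/np.tan(np.radians(m["fov_y"])/2)
    if "T_tool_cam" in m:
        T=np.array(m["T_tool_cam"]); R=np.array(st["tool_rot"]); p=np.array(st["tcp_pos"])
        return f,m["cx"],m["cy"],m["k1"],R@T[:3,3]+p,R@T[:3,:3]
    return f,m["cx"],m["cy"],m["k1"],np.array(m["origin"]),np.array(m["attitude"])
def ray(c,u,v):
    f,cx,cy,k,o,R=c
    d=np.array([(u-cx)/f,(v-cy)/f]); s=d.copy()
    for _ in range(30): s=d/(1+k*(s@s))
    r=R@np.array([s[0],s[1],1]); return o,r/np.linalg.norm(r)
def onz(c,u,v,z):
    o,d=ray(c,u,v); return o+d*(z-o[2])/d[2]
def proj(c,P):
    f,cx,cy,k,o,R=c
    q=R.T@(np.asarray(P)-o); s=q[:2]/q[2]; s=s*(1+k*(s@s)); return np.array([cx+f*s[0],cy+f*s[1]])
def snap(name,fn):
    st=ctrl.sense(); im=cams.get_image(name); cv2.imwrite('pics/'+fn,im[:,:,::-1]); return im,cam(name,st)
E
python3 - <<'E'
from h import *
for n in("scene","side","wrist"):
    im,c=snap(n,n+"0.png"); print(n,c[0],c[4],c[5].round(3).tolist(),c[3])
a=[cv2.imread(f'pics/{n}0.png') for n in("scene","side")]
E
```

```text
pics
scene 466.0681211484721 [ 1.24796386 -0.79952551  0.93741634] [[0.73, 0.445, -0.519], [0.683, -0.455, 0.571], [0.018, -0.771, -0.636]] 0.043371575152624416
side 415.5350541632098 [ 0.05314288 -0.56908372  0.79467286] [[0.705, -0.496, 0.507], [-0.709, -0.484, 0.512], [-0.009, -0.72, -0.694]] 0.015474786334503223
wrist 301.6945373127687 [0.64984559 0.06524738 0.37296121] [[1.0, -0.001, -0.001], [-0.001, -0.966, -0.259], [-0.001, 0.259, -0.966]] -0.009920827874373891
```

View pics/scene0.png

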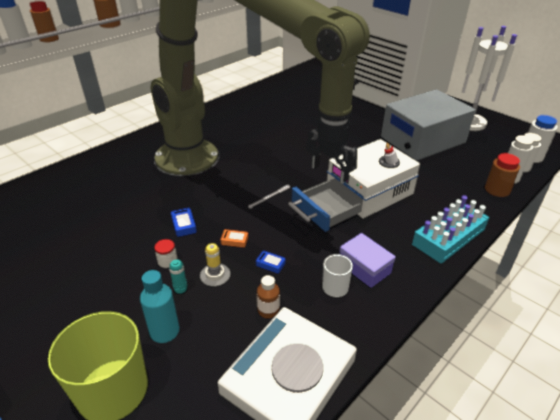

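View pics/side0.png

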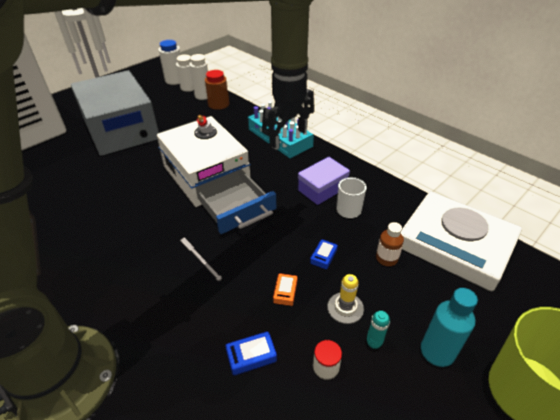

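View pics/wrist0.png

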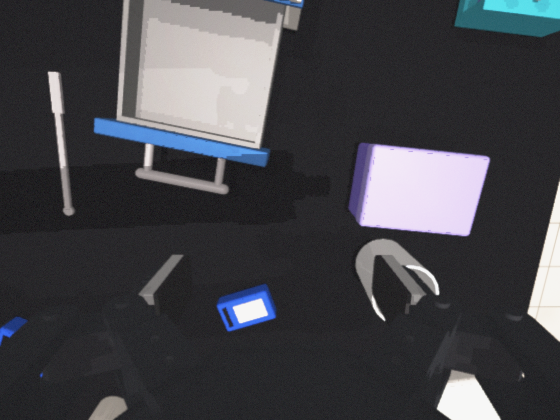

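The scene view shows the small blue cassette at (270,262), a bigger one at (183,220), the yellow cartridge at (213,262) and the nipple at (390,153). In the wrist view the small blue cassette is at (246,308) and the handle runs from (140,173) to (226,189). The drawer comes out towards world -y.

```bash
cat >> h.py <<'E'
def blobs(im,lo,hi,amin=40):
    m=cv2.inRange(cv2.cvtColor(im,cv2.COLOR_RGB2HSV),lo,hi)
    n,l,s,c=cv2.connectedComponentsWithStats(m)
    return [(c[i],s[i],(l==i)) for i in range(1,n) if s[i][4]>=amin]
def rectz(c,mask,z):
    ct,_=cv2.findContours(mask.astype('uint8'),cv2.RETR_EXTERNAL,cv2.CHAIN_APPROX_NONE)
    ct=max(ct,key=cv2.contourArea)[:,0]
    p=np.array([onz(c,u,v,z)[:2] for u,v in ct],np.float32)
    return cv2.minAreaRect(p*1000)
def tri(a,b):
    (o1,d1),(o2,d2)=a,b
    A=np.stack([d1,-d2],1); t=np.linalg.lstsq(A,o2-o1,rcond=None)[0]
    p,q=o1+d1*t[0],o2+d2*t[1]; return (p+q)/2,np.linalg.norm(p-q)
E
python3 - <<'E'
from h import *
st=ctrl.sense(); C={}; I={}
for n in("scene","side","wrist"): I[n]=cv2.imread(f'pics/{n}0.png')[:,:,::-1].copy(); C[n]=cam(n,st)
for n in I:
    for nm,lo,hi in(("blue",(110,150,60),(125,255,255)),("orange",(5,150,120),(15,255,255)),("yellow",(20,120,90),(29,255,255)),("red",(0,160,90),(4,255,255))):
        for c,s,m in blobs(I[n],lo,hi,25):
            r=rectz(C[n],m,.02) if nm in("blue","orange") else ''
            print(n,nm,c.round(1),s.tolist(),[np.round(x,0) for x in r])
w=C["wrist"]
a,b=onz(w,140,173,.049),onz(w,226,189,.049); print("handle",a,b,np.linalg.norm(a-b))
for uv in((95,125),(268,160)): print("paneltop",onz(w,*uv,.07))
E
```

```text
scene blue [393.4   4.8] [374, 0, 36, 14, 347] [array([-481., 2030.]), array([223., 293.]), np.float64(30.0)]
scene blue [401.7 124.7] [391, 115, 22, 20, 181] [array([446., 726.]), array([ 48., 154.]), np.float64(73.0)]
scene blue [183.3 222.4] [170, 207, 27, 30, 393] [array([ 304., -239.]), array([ 64., 125.]), np.float64(64.0)]
scene blue [269.3 262.2] [256, 250, 30, 23, 322] [array([ 608., -176.]), array([80., 63.]), np.float64(18.0)]
scene orange [506.9 167.4] [494, 160, 26, 12, 69] [array([874., 729.]), array([82., 59.]), np.float64(24.0)]
scene orange [232.9 238.4] [221, 229, 27, 18, 253] [array([ 465., -182.]), array([74., 64.]), np.float64(35.0)]
scene orange [268.  292.5] [258, 286, 20, 13, 151] [array([ 681., -257.]), array([49., 38.]), np.float64(49.0)]
scene yellow [211.6 248.4] [205, 243, 14, 11, 104] []
scene yellow [213.1 261.2] [206, 256, 14, 11, 118] []
scene red [37.7  6.2] [31, 2, 16, 9, 108] []
scene red [507.5 160.6] [498, 153, 21, 16, 273] []
scene red [164.  245.9] [154, 239, 21, 15, 239] []
side blue [168.   45.7] [160, 40, 16, 11, 96] [array([1059., 1167.]), 
[... 542 characters left out ...]
78.]), array([82., 46.]), np.float64(35.0)]
side yellow [349.7 281.4] [342, 274, 17, 15, 169] []
side yellow [347.4 295.3] [340, 287, 17, 15, 155] []
side red [214.5  75.7] [206, 70, 18, 13, 176] []
side red [202.2 121.2] [197, 116, 9, 10, 43] []
side red [327.7 352.5] [314, 340, 28, 26, 575] []
wrist blue [245.4 305.6] [216, 284, 60, 48, 1275] [array([ 602., -165.]), array([75., 54.]), np.float64(19.0)]
wrist blue [ 11.  327.3] [0, 317, 27, 29, 326] [array([ 274., -199.]), array([61., 17.]), np.float64(40.0)]
handle [0.49626393 0.01913757 0.049     ] [0.58846439 0.00145053 0.049     ] 0.09388160416865007
paneltop [0.46789108 0.06904898 0.07      ]
paneltop [0.63576385 0.03495674 0.07      ]
```

```bash
cat >> h.py <<'E'
def down(deg):  # tool z down, tool y at yaw deg
    a=np.radians(deg); y=np.array([np.cos(a),np.sin(a),0]); z=np.array([0,0,-1.]); return np.stack([np.cross(y,z),y,z],1)
def show():
    s=ctrl.sense(); print(round(s["clock"],2),"tcp",np.round(s["tcp_pos"],4),"F",np.round(s["wrist_force"],1),"w",round(s["width"],4)); return s
G=.155
E
python3 - <<'E'
from h import *
R=down(-71)
ctrl.reach([.599,-.171,G+.10],R); show()
ctrl.move_l([.599,-.171,G+.019],.15); show()
ctrl.gripper_to(.03); show()
ctrl.move_l([.599,-.171,G+.15],.2); show()
R=down(-11)
ctrl.reach([.563,.115,G+.15],R); show()
snap("wrist","w1.png"); snap("side","s1.png")
a=cv2.imread('pics/w1.png');b=cv2.imread('pics/s1.png')[60:270,130:410]
cv2.imwrite('pics/v1.png',np.hstack([cv2.resize(a,(400,300)),cv2.resize(b,(400,300))]))
E
```

```text
1.07 tcp [ 0.5999 -0.1698  0.2557] F [ 0.3  0.5 -0. ] w 0.0856
1.77 tcp [ 0.5998 -0.1707  0.1749] F [ 1.  -0.4  0.7] w 0.0855
2.23 tcp [ 0.5996 -0.1712  0.1752] F [0.7 0.2 5.9] w 0.0425
3.04 tcp [ 0.5983 -0.1708  0.3034] F [-0.2 -0.  -2.3] w 0.0428
4.15 tcp [0.5635 0.1129 0.3045] F [ 0.3 -1.5 -1.9] w 0.0427
```

View pics/v1.png

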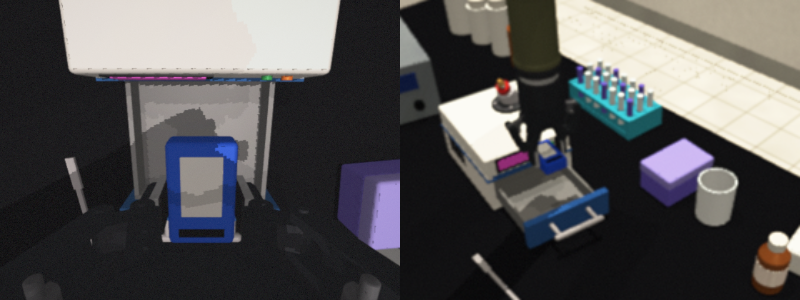

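The left half is the wrist view, with the cassette held square and centred between the tray walls (columns 130 and 270) and the roof's front edge at row ~73. The right half is the side view, with the cassette above the drawer.

Run:
```python
from h import *
s=show(); c=cam("wrist",s)
a,b=onz(c,93,100,.12),onz(c,464,105,.12); print(a,b,np.linalg.norm(a-b))
p=(a+b)/2; d=(b-a)/np.linalg.norm(b-a); yaw=np.degrees(np.arctan2(d[1],d[0])); print("yaw y-edge",yaw)
n=np.array([-d[1],d[0],0]); print("front wall->tcp dist",(p-s["tcp_pos"])@n,"lat",(p-s["tcp_pos"])@d)
h=np.array([.5425,.010,.049]); print("handle in front of wall",(p-h)@n, (p-h)@d)
```

```text
4.25 tcp [0.5636 0.1125 0.3047] F [ 0.1  0.4 -0.2] w 0.0427
[0.4896776 0.207539  0.12     ] [0.66547561 0.1700306  0.12      ] 0.17975488754729158
yaw y-edge -12.044077727969457
front wall->tcp dist 0.0774785019223496 lat -0.0022891289219754574
handle in front of wall 0.18216850676484053 -0.003001494893711251
```

Run:
```python
from h import *
x,y=.5645,.1105; R=down(-12)
ctrl.move_l([x,y,.206],.15,attitude=R); s=show(); f0=s["wrist_force"][2]
z=.206
while z>.176:
    z-=.002; ctrl.move_l([x,y,z],.05); s=ctrl.sense()
    if s["wrist_force"][2]-f0>3: break
show(); ctrl.gripper_to(.07); show()
ctrl.dwell(.25)
ctrl.move_l([x,y,.31],.2); snap("wrist","w2.png"); show()
```

```text
5.06 tcp [0.5651 0.1105 0.2068] F [-0.   0.5 -0.6] w 0.0429
6.81 tcp [0.5647 0.111  0.1937] F [-4.8 -0.1  8.2] w 0.0426
7.19 tcp [0.5645 0.1104 0.1917] F [0.  0.1 0.4] w 0.0697
8.23 tcp [0.5638 0.1103 0.3083] F [ 0.4 -0.3  0.2] w 0.0694
```

View pics/w2.png

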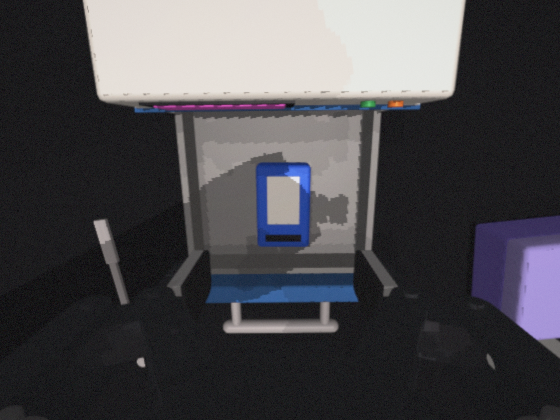

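The cassette lies flat mid-tray at (283,205), let go. The handle runs from (224,327) to (337,327). Next I push it shut.

Run:
```python
from h import *
s=ctrl.sense(); c=cam("wrist",s)
a,b=onz(c,226,327,.049),onz(c,335,327,.049); h=(a+b)/2; print(a,b,h)
R=down(-12); n=np.array([np.sin(np.radians(12)),np.cos(np.radians(12)),0])
P=lambda d,z: [*(h[:2]+d*n[:2]),z]
ctrl.gripper_to(0); 
ctrl.reach(P(-.05,.31),R); ctrl.move_l(P(-.05,.205),.2); show()
ctrl.move_l(P(.08,.205),.12); show()
d=.08
while d<.16:
    d+=.006; ctrl.move_l(P(d,.205),.05); s=ctrl.sense(); F=s["wrist_force"]@n
    print(round(d,3),round(F,1),end='; ')
    if F<-8: break
show()
ctrl.dwell(.25)
snap("side","s3.png")
ctrl.move_l(P(d-.05,.205),.2)
```

```text
[0.49373401 0.01968665 0.049     ] [ 5.87377626e-01 -1.30236772e-04  4.90000000e-02] [0.54055582 0.00977821 0.049     ]
10.23 tcp [ 0.5309 -0.0382  0.2057] F [ 0.9  0.3 -0.2] w -0.0002
11.47 tcp [0.5572 0.0873 0.205 ] F [ 0.4  0.2 -0.3] w 0.0001
0.086 -0.8; 0.092 -0.6; 0.098 0.4; 0.104 0.1; 0.11 -0.7; 0.116 -0.3; 0.122 -11.4; 13.33 tcp [0.5655 0.1249 0.2049] F [ -4.8 -10.7   4.9] w -0.0003
```

Run:
```python
from h import *
sc,si=cam("scene"),cam("side")
print("cart mid",tri(ray(sc,212.3,254),ray(si,348.6,288)))
N,e=tri(ray(sc,390,151),ray(si,202,121)); print("nip",N,e)
n=np.array([np.sin(np.radians(12)),np.cos(np.radians(12)),0])
s=ctrl.sense(); p=np.array(s["tcp_pos"]); R=down(-12)
ctrl.move_l([p[0],p[1],.41],.25)
ctrl.gripper_to(.085)
A=N.copy(); A[2]=.41
for i,o in enumerate((-.045,.03)):
    ctrl.reach(A+o*n,R); ctrl.dwell(.2); s=show(); np.save(f'n{i}.npy',np.r_[s["tcp_pos"],np.ravel(s["tool_rot"])])
    im,c=snap("wrist",f"n{i}.png"); u,v=proj(c,N).astype(int); print(u,v)
a=[cv2.imread(f'pics/n{i}.png') for i in(0,1)]
cr=[]
for i in(0,1):
    q=np.load(f'n{i}.npy'); c=cam("wrist",dict(tcp_pos=q[:3],tool_rot=q[3:].reshape(3,3)))
    u,v=proj(c,N).astype(int); x0=np.clip(u-90,0,380); y0=np.clip(v-90,0,240); print("crop",x0,y0)
    cr.append(cv2.resize(a[i][y0:y0+180,x0:x0+180],(396,396),interpolation=cv2.INTER_CUBIC))
cv2.imwrite('pics/v3.png',np.hstack(cr))
```

```text
cart mid (array([ 0.52071125, -0.3003222 ,  0.07524836]), np.float64(0.0017419356449552908))
nip [0.63422412 0.32848203 0.15820412] 0.001500290268370285
16.85 tcp [0.6254 0.2821 0.4107] F [0.3 0.5 0.1] w 0.0849
279 154
17.5 tcp [0.6411 0.3559 0.4104] F [-0.6  0.   0.2] w 0.0849
280 251
crop 189 64
crop 190 161
```

View pics/v3.png

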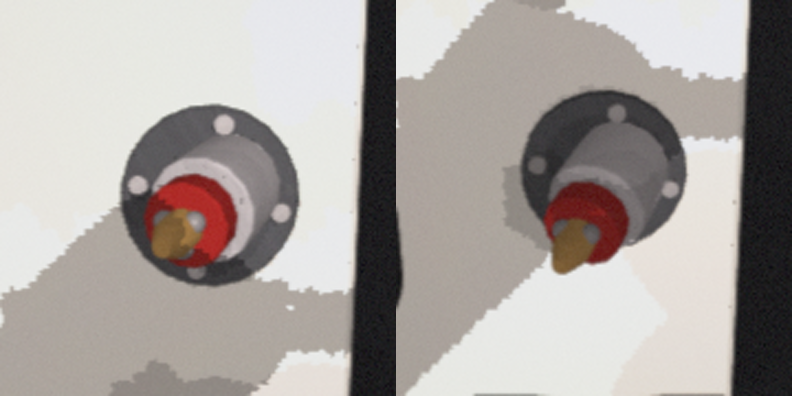

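Both wrist views show the nipple leaning to the image's lower left, midway between two of the disc's four screws. In view 0 the crop has the screws at (137,184), (224,124), (281,213) and (196,272), and the tip near (160,248). In view 1 the tip is near local (171,265).

```bash
cat > nip.py <<'E'
from h import *
C=[];I=[]
for i in(0,1):
    q=np.load(f'n{i}.npy'); C.append(cam("wrist",dict(tcp_pos=q[:3],tool_rot=q[3:].reshape(3,3)))); I.append(cv2.imread(f'pics/n{i}.png'))
off=[(189,64),(190,161)]
px=lambda i,u,v:(off[i][0]+(u+.5)*180/396-.5,off[i][1]+(v+.5)*180/396-.5)
E
python3 - <<'E'
from nip import *
S=[[(224,124),(281,213),(196,272),(137,184)],[(221,113),(275,189),None,(142,165)]]
for i in(0,1):
    w=[onz(C[i],*px(i,*p),.1285) if p else None for p in S[i]]
    for p in w: print(i,None if p is None else p.round(4))
    cen=(w[1]+w[3])/2; d=w[1]-w[3]; print("cen",cen.round(4),"R",np.linalg.norm(d)/2,"az diag",np.degrees(np.arctan2(d[1],d[0])))
    if i==0: d=w[0]-w[2]; print((w[0]+w[2])/2,"az2",np.degrees(np.arctan2(d[1],d[0])))
T,e=tri(ray(C[0],*px(0,161,247)),ray(C[1],*px(1,170,263))); print("tip",T,e)
# brass & red masks
for i in(0,1):
    hsv=cv2.cvtColor(I[i],cv2.COLOR_BGR2HSV)
    for nm,lo,hi in(("brass",(12,110,60),(24,255,255)),("red",(0,150,60),(6,255,255))):
        m=cv2.inRange(hsv,lo,hi); n,l,s,c=cv2.connectedComponentsWithStats(m); k=1+np.argmax(s[1:,4])
        pt=np.argwhere(l==k)[:,::-1]; t=pt@np.array([-.6,.8]); print(i,nm,c[k].round(1),s[k],"ext",pt[t>t.max()-1.].mean(0), "line",cv2.fitLine(pt.astype(np.float32),2,0,.01,.01).ravel().round(2))
E
```

```text
0 [0.6479 0.3506 0.1285]
0 [0.6622 0.3146 0.1285]
0 [0.6262 0.2993 0.1285]
0 [0.6119 0.3364 0.1285]
cen [0.6371 0.3255 0.1285] R 0.027458891580312082 az diag -23.494430913811897
[0.63701376 0.32494059 0.1285    ] az2 67.01493380866128
1 [0.6476 0.3498 0.1285]
1 [0.6625 0.3138 0.1285]
1 None
1 [0.6122 0.3353 0.1285]
cen [0.6374 0.3246 0.1285] R 0.02732923325824563 az diag -23.11505266441136
tip [0.62151119 0.31891026 0.18339353] 0.0020943193573293747
0 brass [267.6 170.7] [258 159  22  22 335] ext [259.75 179.  ] line [  0.56  -0.83 267.64 170.66]
0 red [278.5 161. ] [255 144  41  41 820] ext [268.83333333 183.        ] line [  0.64   0.77 278.52 161.04]
1 brass [269.2 272.8] [262 261  18  24 284] ext [263.6 283.2] line [  0.31  -0.95 269.2  272.77]
1 red [278.6 258.9] [257 244  38  36 611] ext [260.33333333 268.        ] line [  0.82   0.58 278.65 258.86]
```

Run:
```python
from nip import *
az=np.radians(201.7); a=np.array([np.sin(np.radians(25))*np.cos(az),np.sin(np.radians(25))*np.sin(az),np.cos(np.radians(25))])
cen=np.array([.6372,.3252,0]); L=np.array([np.cos(az),np.sin(az),0])
T=np.array([.6215,.3189,.1834]); T[:2]=(cen+L*((T-cen)@L))[:2]; P0=T-.032*a; print("P0",P0,"a",a)
b=np.cross(a,L); b/=np.linalg.norm(b); e=np.cross(b,a)
th=np.linspace(0,2*np.pi,60); out=[]
for i in(0,1):
    x0,y0=off[i]; im=cv2.resize(I[i][y0:y0+180,x0:x0+180],(396,396),interpolation=cv2.INTER_CUBIC)
    for z,r,col in((.032,.003,(0,255,0)),(.014,.0145,(255,255,0)),(0,.019,(255,0,255))):
        pts=[((proj(C[i],P0+z*a+r*(np.cos(t)*b+np.sin(t)*e))-off[i]+.5)*2.2-.5) for t in th]
        cv2.polylines(im,[np.int32(np.round(pts))],True,col,1)
    out.append(im)
cv2.imwrite('pics/v4.png',np.hstack(out))
```

```text
P0 [0.63404745 0.32394545 0.15439815] a [-0.39266839 -0.15626173  0.90630779]
```

View pics/v4.png

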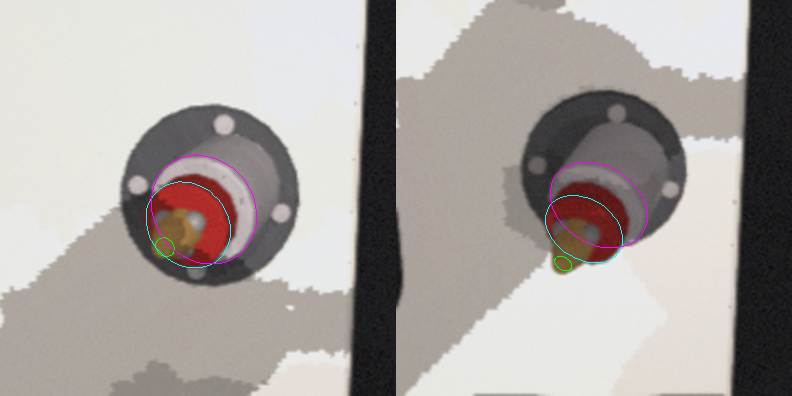

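The tip and collar overlays fit view 0 to within ~1 mm. In view 1 they sit ~1 mm too far up and left. I'll refine the tip and plan the cartridge.

Run:
```python
from nip import *
az=np.radians(201.7); a=np.array([np.sin(np.radians(25))*np.cos(az),np.sin(np.radians(25))*np.sin(az),np.cos(np.radians(25))])
for v in (266,268):
    T,e=tri(ray(C[0],*px(0,161,247)),ray(C[1],*px(1,171,v))); print(T,e,"P0",T-.032*a)
# final tool pose IK: jaw-axis options
zt=-a; T=np.array([.6215,.3189,.184]);P0=T-.032*a; g=.070
tcp=P0+(.008+g+.155)*a
for k in range(0,360,30):
    t=np.radians(k); h=np.array([np.cos(t),np.sin(t),0]); y=h-(h@zt)*zt; y/=np.linalg.norm(y)
    R=np.stack([np.cross(y,zt),y,zt],1); q=ctrl.solve_ik(tcp,R); q2=ctrl.solve_ik(tcp+.08*a,R)
    print(k,None if q is None else np.round(q,0), q2 is not None)
for k in range(0,360,30):
    q=ctrl.solve_ik([.52,-.3,.155+.076],down(k)); print(k,None if q is None else np.round(q,0))
```

```text
[0.62192117 0.31927958 0.18624361] 0.002368927195724769 P0 [0.63448656 0.32427995 0.15724176]
[0.62207825 0.3195286  0.18805403] 0.002335341525861882 P0 [0.63464364 0.32452898 0.15905218]
0 [-18.   7. -14. 103.   9.  45. -39.] True
30 [-16.   7. -17. 103.   9.  45.  -7.] True
60 [-12.   8. -22. 103.  10.  46.  25.] True
90 [ -8.   8. -25. 103.  11.  46.  53.] True
120 [ -5.   8. -29. 103.  12.  46.  80.] True
150 [ -2.   9. -33. 103.  13.  46. 107.] True
180 [ 27.  17. -67. 102.  29.  49. 127.] True
210 None False
240 [ -29.    7.   -3.  104.    6.   45. -153.] True
270 [ -26.    7.   -6.  104.    7.   45. -124.] True
300 [-22.   7. -11. 103.   8.  45. -97.] True
330 [-20.   7. -13. 103.   8.  45. -69.] True
0 [ 22.  20.   6. 102.  -3.  58.  29.]
30 [ 25.  20.   3. 101.  -1.  58.  59.]
60 [ 27.  20.   1. 101.  -0.  58.  88.]
90 [ 31.  21.  -4. 101.   2.  58. 116.]
120 [ 34.  21.  -8. 101.   3.  58. 145.]
150 [ 78.  39. -68. 100.  39.  69. 150.]
180 [   8.   22.   24.  102.  -10.   58. -145.]
210 [  11.   21.   20.  102.   -8.   58. -116.]
240 [ 13.  21.  17. 102.  -7.  58. -87.]
270 [ 15.  21.  14. 102.  -6.  58. -58.]
300 [ 18.  21.  12. 102.  -5.  58. -29.]
330 [ 20.  21.   9. 102.  -4.  58.   0.]
```

Run:
```python
from h import *
sc,si=cam("scene"),cam("side")
print("turq",onz(sc,178,277,.04),onz(si,378,330,.04)); print("jar",onz(sc,166,255,.03),onz(si,327,360,.03))
R=down(-12); n=np.array([np.sin(np.radians(12)),np.cos(np.radians(12)),0])
A=np.array([.5207,-.3003,.35]); s=ctrl.sense()
ctrl.move_l(np.array(s["tcp_pos"])+[0,-.1,.03],.25)
cr=[]
for i,o in enumerate((-.045,.03)):
    ctrl.reach(A+o*n,R); ctrl.dwell(.2); s=show(); np.save(f'c{i}.npy',np.r_[s["tcp_pos"],np.ravel(s["tool_rot"])])
    im,c=snap("wrist",f"c{i}.png"); u,v=proj(c,A*[1,1,0]+[0,0,.09]).astype(int)
    x0=np.clip(u-100,0,360); y0=np.clip(v-100,0,220); print("crop",x0,y0)
    k=cv2.resize(im[y0:y0+200,x0:x0+200,::-1],(400,400),interpolation=cv2.INTER_CUBIC)
    cr.append(k)
cv2.imwrite('pics/v5.png',np.hstack(cr))
```

```text
turq [ 0.49256089 -0.39231966  0.04      ] [ 0.50303365 -0.39404233  0.04      ]
jar [ 0.39553916 -0.36219677  0.03      ] [ 0.38609257 -0.35929929  0.03      ]
20.54 tcp [ 0.5119 -0.3436  0.35  ] F [0.2 0.2 0.5] w 0.0849
crop 181 57
21.19 tcp [ 0.5264 -0.2723  0.35  ] F [-0.  -1.2 -0.9] w 0.0848
crop 182 147
```

View pics/v5.png

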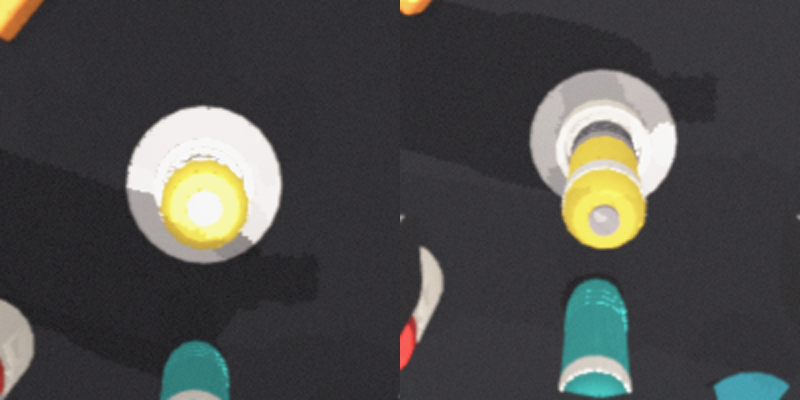

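The yellow cartridge stands upright in its stand, with its cap centre at crop (205,208) in view 0 and local (205,219) in view 1. The turquoise look-alike is ~90 mm away towards -y, clear of the jaws.

Run:
```python
from h import *
C=[]
for i in(0,1):
    q=np.load(f'c{i}.npy'); C.append(cam("wrist",dict(tcp_pos=q[:3],tool_rot=q[3:].reshape(3,3))))
off=[(181,57),(182,147)]; px=lambda i,u,v:(off[i][0]+(u+.5)/2-.5,off[i][1]+(v+.5)/2-.5)
r=[ray(C[0],*px(0,205,208)),ray(C[1],*px(1,204.5,219))]
t,e=tri(*r); print(t,e,onz(C[0],*px(0,205,208),.106),onz(C[1],*px(1,204.5,219),.106),"foot",onz(C[0],*px(0,204,184),.008))
x,y=(onz(C[0],*px(0,205,208),.106)+onz(C[1],*px(1,204.5,219),.106))[:2]/2
np.save('cart.npy',[x,y])
R=down(-12)
ctrl.reach([x,y,.155+.15],R); ctrl.move_l([x,y,.155+.078],.15); s=show()
ctrl.gripper_to(.02); s=show()
np.save('goff.npy',s["tcp_pos"][2]-.006)
ctrl.move_l([x,y,.155+.19],.15); show()
snap("wrist","g.png");snap("side","g2.png")
a=cv2.imread('pics/g.png');b=cv2.imread('pics/g2.png')[150:375,230:530]
cv2.imwrite('pics/v6.png',np.hstack([cv2.resize(a,(400,300)),cv2.resize(b,(400,300))]))
```

```text
[ 0.52203935 -0.30131151  0.1056491 ] 0.00012996268850305406 [ 0.52210863 -0.3012893   0.106     ] [ 0.5220058  -0.30114566  0.106     ] foot [ 0.52252025 -0.29927392  0.008     ]
22.21 tcp [ 0.5228 -0.3011  0.2342] F [0.6 0.5 0.3] w 0.0849
22.74 tcp [ 0.5222 -0.3014  0.2338] F [-2.1 -0.5  4.9] w 0.0319
23.64 tcp [ 0.5216 -0.3009  0.3435] F [-0.8  0.  -2.3] w 0.0322
```

View pics/v6.png

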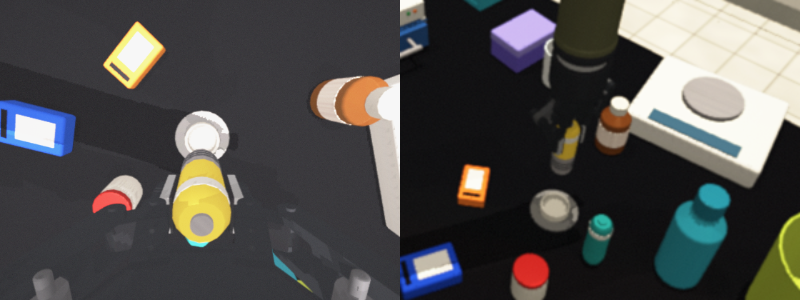

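The wrist view shows the cartridge upright between the pads, and the side view shows it lifted clear of the stand. I'll refine the nipple position by least squares on a few silhouette edges from the two pictures already taken.

```bash
cat > fit.py <<'E'
from nip import *
from scipy.optimize import least_squares
az=np.radians(201.7); s25,c25=np.sin(np.radians(25)),np.cos(np.radians(25))
a=np.array([s25*np.cos(az),s25*np.sin(az),c25]); L=np.array([np.cos(az),np.sin(az),0]); b=np.cross(a,L); b/=np.linalg.norm(b); e=np.cross(b,a)
th=np.linspace(0,2*np.pi,72)
def ext(i,P0,z,r,d): return max(proj(C[i],P0+z*a+r*(np.cos(t)*b+np.sin(t)*e))@d for t in th)
F=[]
for i,pd in((0,(-.56,.83)),(1,(-.31,.95))):
    hsv=cv2.cvtColor(I[i],cv2.COLOR_BGR2HSV)
    for nm,lo,hi,dirs,z,r in(("brass",(12,110,60),(24,255,255),[pd],.032,.003),("red",(0,150,60),(6,255,255),[(-1,0),(0,1),(-.7,-.7),(.7,.7)],.014,.0145)):
        m=cv2.inRange(hsv,lo,hi); n,l,s,c=cv2.connectedComponentsWithStats(m); k=1+np.argmax(s[1:,4]); pt=np.argwhere(l==k)[:,::-1]
        for d in dirs:
            d=np.array(d)/np.linalg.norm(d)
            if nm=="red" and abs(d[0]-d[1])<.1 and d[0]<0: continue
            F.append((i,z,r,d,(pt@d).max()+.3))
f=lambda P:[ext(i,P,z,r,d)-v for i,z,r,d,v in F]
q=least_squares(f,[.6344,.3243,.157],loss='soft_l1',x_scale=.001,diff_step=1e-4)
P0=q.x
if __name__=="__main__":
    cen=np.array([.6372,.3252,0]); print("P0",P0,"res",np.round(f(P0),1)); D=P0-cen; print("L",D@L,"perp",D@b)
    print("axis in-plane diff to tri:", [(P0-p)@e for p in(np.array([.63405,.32395,.1544]),np.array([.6345,.3243,.1572]))])
E
python3 fit.py
```

```text
P0 [0.63304591 0.3240873  0.15355763] res [-0.8  1.1  0.9  0.1 -1.4  0.4  0.2  0.7]
L 0.004271117936164497 perp -0.0005021106701015035
axis in-plane diff to tri: [np.float64(0.0011555159429098337), np.float64(0.0028350696418026396)]
```

```bash
cat > ins.py <<'E'
from h import *
az=np.radians(201.7); s25,c25=np.sin(np.radians(25)),np.cos(np.radians(25))
a=np.array([s25*np.cos(az),s25*np.sin(az),c25])
P0=np.array([.6339,.3241,.155]); g=float(np.load('goff.npy'))
t=np.radians(-12); y=np.array([np.cos(t),np.sin(t),0]); y-=(y@a)*a; y/=np.linalg.norm(y); z=-a
R=np.stack([np.cross(y,z),y,z],1)
tcp=lambda d,off=np.zeros(3): P0+(d+g)*a+off   # mouth at nipple z=d
def st():
    s=ctrl.sense(); d=(np.array(s["tcp_pos"])-P0); F=np.array(s["wrist_force"])
    print(round(s["clock"],2),"mouth z",round(d@a-g,4),"Fa",round(F@a,1),"Fx,Fy tool",np.round([F@R[:,0],F@R[:,1]],1),"w",round(s["width"],4)); return s
E
python3 - <<'E'
from ins import *
print(g)
s=ctrl.sense(); p=s["tcp_pos"]; ctrl.move_l([p[0],p[1],.46],.25)
ctrl.reach(tcp(.09),R); ctrl.move_l(tcp(.045),.1); ctrl.dwell(.2); s=st()
im,c=snap("wrist","i0.png"); im2,c2=snap("side","i1.png"); im3,c3=snap("scene","i2.png")
o=[]
for i,cc,h in((im,c,90),(im2,c2,40),(im3,c3,40)):
    u,v=proj(cc,P0+.03*a).astype(int); x0=np.clip(u-h,0,560-2*h); y0=np.clip(v-h,0,420-2*h); print(x0,y0)
    o.append(cv2.resize(i[y0:y0+2*h,x0:x0+2*h,::-1],(264,264),interpolation=cv2.INTER_CUBIC))
cv2.imwrite('pics/v7.png',np.hstack(o))
E
```

```text
0.22783531403571264
27.31 mouth z 0.0458 Fa -1.3 Fx,Fy tool [-0.4 -0.7] w 0.0316
190 130
159 76
346 103
```

View pics/v7.png

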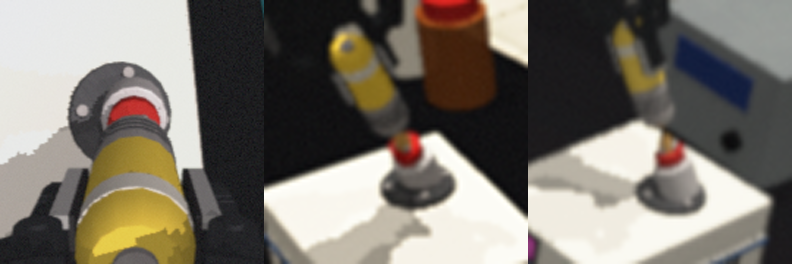

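All three views show the mouth just above the brass tip, with the cartridge in line with the nipple. I go down in small steps, watching force.

Run:
```python
from ins import *
d=.036; ctrl.move_l(tcp(d),.05); st()
while d>.019:
    d-=.003; ctrl.move_l(tcp(d),.03); s=st(); F=np.array(s["wrist_force"])
    if F@a>6 or np.linalg.norm(F)>9: print("stop"); break
```

```text
27.79 mouth z 0.0353 Fa -1.7 Fx,Fy tool [ 0.8 -0.9] w 0.0322
28.04 mouth z 0.0327 Fa -1.8 Fx,Fy tool [-0.9 -0.6] w 0.0319
28.29 mouth z 0.0298 Fa -1.4 Fx,Fy tool [-0.6 -0.4] w 0.0319
28.54 mouth z 0.0267 Fa -1.9 Fx,Fy tool [-0.6 -1. ] w 0.0317
28.79 mouth z 0.0237 Fa -2.2 Fx,Fy tool [-0.9 -0.4] w 0.0319
29.04 mouth z 0.0211 Fa -1.2 Fx,Fy tool [-0.8  0.4] w 0.0317
29.29 mouth z 0.0185 Fa 2.7 Fx,Fy tool [-0.8  0.2] w 0.0323
```

Run:
```python
from ins import *
d=.0175
while d>.000:
    d-=.0015; ctrl.move_l(tcp(d),.03); ctrl.dwell(.05); s=st(); F=np.array(s["wrist_force"])
    if F@a>22 or np.linalg.norm(F)>28: print("stop"); break
    if d<.0085 and F@a>5: break
```

```text
29.59 mouth z 0.0155 Fa -4.1 Fx,Fy tool [0.8 2. ] w 0.0316
29.89 mouth z 0.0139 Fa -6.8 Fx,Fy tool [1.  2.1] w 0.0318
30.19 mouth z 0.013 Fa -2.8 Fx,Fy tool [0.1 1. ] w 0.0316
30.49 mouth z 0.012 Fa 3.3 Fx,Fy tool [-0.9 -0.5] w 0.032
30.79 mouth z 0.0102 Fa 4.8 Fx,Fy tool [-0.3 -0.1] w 0.0318
31.09 mouth z 0.0087 Fa 5.2 Fx,Fy tool [ 0.2 -0.5] w 0.0314
31.39 mouth z 0.0072 Fa 5.0 Fx,Fy tool [-1.1  1. ] w 0.0318
31.69 mouth z 0.0062 Fa 8.5 Fx,Fy tool [-1.7  0.4] w 0.0319
```

Run:
```python
from ins import *
ctrl.dwell(.3); F=[]
for _ in range(8): ctrl.dwell(.05); F.append(np.array(ctrl.sense()["wrist_force"]))
F=np.mean(F,0); print("mean Fa",F@a,"lat",F@R[:,0],F@R[:,1]); st()
im,c=snap("wrist","f0.png"); im2,c2=snap("side","f1.png"); im3,c3=snap("scene","f2.png")
o=[]
for i,cc,h in((im,c,90),(im2,c2,45),(im3,c3,45)):
    u,v=proj(cc,P0+.02*a).astype(int); x0=np.clip(u-h,0,560-2*h); y0=np.clip(v-h+10,0,420-2*h)
    o.append(cv2.resize(i[y0:y0+2*h,x0:x0+2*h,::-1],(264,264),interpolation=cv2.INTER_CUBIC))
cv2.imwrite('pics/v8.png',np.hstack(o))
```

```text
mean Fa 9.120124226178882 lat -1.0745308030934957 -0.4141390437058647
32.39 mouth z 0.0062 Fa 9.4 Fx,Fy tool [-1.4 -0.4] w 0.0316
```

View pics/v8.png

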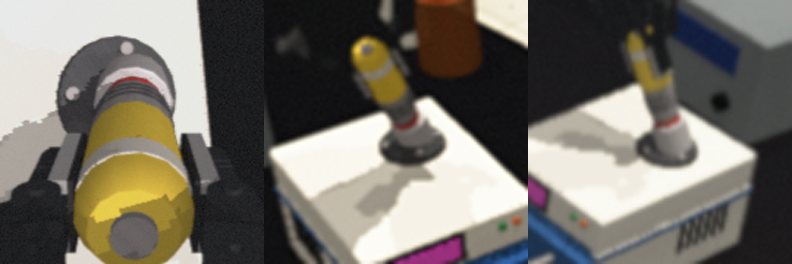

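```bash
python3 -c "
from ins import *
st(); ctrl.finish_job()"
```

```text
32.54 mouth z 0.0062 Fa 8.6 Fx,Fy tool [-1.4 -1.2] w 0.0316
the job is handed in; nothing more can be done
```

I laid the blue cassette in the drawer, shut the drawer and snapped the cartridge onto the nipple. I handed in at 32.5 s, still gripping the cartridge and pressing it against the spring.

- **Cassette:** I picked the smaller of the two blue cassettes, the one that fits 70 x 44 mm. A wrist picture after letting go showed it flat in mid-tray. I could not see it again once the drawer was shut.
- **Drawer:** I pushed it until the force rose to about 11 N. The handle then stood about 48.5 mm from the front wall by my estimate, against about 50 mm expected when shut. I inferred the closure from that force and distance rather than from a picture of the closed drawer.
- **Snap:** On the way down the axial force first pushed back, then turned to a pull of about 7 N, as the snap should feel.
- **Hold:** At the end I was pressing with about 11 N along the nipple's axis, allowing for the cartridge's weight. That is more than the spring's 9 N at its stop, so the collar should be at or near its full 10 mm. Side forces were about 1 N, and the pictures showed only a thin red ring of collar with the cartridge in line with the nipple.

**Disagreement:** my estimates of the nipple's position differed by 1–3 mm. The mouth height computed from the one I used read 6.2 mm, about 2 mm more than the forces suggest, so I trusted the forces for depth.

I went one picture over the budget, viewing 11.

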